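Unlatch the sample cage

TASK

The sample pot with the green lid is wanted for testing. Open the cage it stands in: lift the orange tab of the gate's latch bar so that the bar comes out of its catch, swing the gate wide open towards you, close to a right angle, and let go so that the bar drops back and the gate stays open. Leave the other cage, with the blue-lidded pot, shut and latched, and leave both pots standing where they are.

Things in the scene. Friction and masses are not known exactly. Their poses are not given: they have to be found in the camera images.
- pot_green: white sample pot with a green lid, 46 mm across, 50 mm tall, loose; it stands in the middle of the cage to open. Origin: centre of its underside.
- pot_blue: white sample pot with a blue lid, 50 mm across, 44 mm tall, loose; it stands in the middle of the other, otherwise identical cage. Origin: centre of its underside.
- cage_green: the cage to open, fixed to the worktop: grey frame with wire sides, open at the top, 100 mm deep (x), 144 mm wide (y), 102 mm high. Origin: centre of its underside; x points from the gate, its front, to its back, z up.
- cage_green_hinge (a point): point on the vertical hinge line of the gate of the green pot's cage, 12 mm above the worktop. Axes are the cage's: x from the gate into the cage, y from the latch side to the hinge side, z up. The gate, 119 mm wide, 8 mm thick, top edge 94 mm above the worktop, is the cage's whole front. The latched tab is 100 mm from here along -y and 5 mm along -x.
- cage_green_tab (a point): grip point of the orange tab on that cage's latch bar: 124 mm above the worktop when latched. Upright plate, round top, 10 mm thick (its x, square to the gate), 22 mm wide (y), from 92 to 144 mm above the worktop, above gate and posts. Axes as the hinge point's when latched; moves with the bar. The bar pivots on the gate about x, 80 mm along +y (towards the hinge) and 38 mm below here.
- cage_green_bar (a joint): angle of that dark steel bar on its gate: 0 latched (its own 0.8 N weight drops it back), growing as the tab is raised, swinging up and over towards the hinge on an arc about the pivot; stop at 0.7. Above 0.13 it is clear of its catch, a lip in front of the bar's end on the latch post; raise it to 0.3 or so before pulling.
- cage_green_gate (a joint): angle of that gate: 0 shut, growing as the gate's latch side swings out of the cage towards -x of the hinge point (clockwise seen from above), to 1.75 at its stop. Slightly stiff: it stays where it is left.
- cage_blue_bar (a joint): the same for the bar of the blue pot's cage; to stay 0.
- cage_blue_gate (a joint): the same for the gate of the blue pot's cage; to stay 0.
Things that resemble listed ones, but are neither listed nor needed, are in the scene too. What is shaped like the cage_green but red is not meant.

How it is judged (in metres and radians):
On the way:
1. the latch bar of the green pot's cage is lifted out of its catch (value of joint cage_green_bar above 0.14 rad and value of joint cage_green_gate below 0.2 rad), for 0.1 s.
At the end, for the whole second after the job is handed in: The gate of the green pot's cage stands at least 1.1 rad (63 degrees) open and still, its bar dropped back (below 0.1 rad); the blue pot's cage is shut and latched (gate and bar below 0.05 rad); both pots stand upright within 15 mm of where they were (value of joint cage_green_gate above 1.1 rad and value of joint cage_green_bar below 0.1 rad and velocity of joint cage_green_gate between -0.05 and 0.05 rad/s and value of joint each of cage_blue_gate, cage_blue_bar below 0.05 rad and distance of each of pot_green, pot_blue from where it was at the start of the episode below 0.015 m and angle between each of pot_green, pot_blue's own z axis and vertical below 0.17 rad); the robot touches nothing.
It fails at once if the other cage's latch is lifted or its gate opened (value of joint cage_blue_bar above 0.12 rad or value of joint cage_blue_gate above 0.08 rad).
It fails at once if a pot is knocked over (angle between any of pot_green, pot_blue's own z axis and vertical above 0.5 rad).
It also fails if it takes over 35 s, if anything falls off the work surface, if the arm or the gripper's body presses on something with over 40 N, if the wrist force passes 120 N, or if a joint passes its speed limit or range.

ROBOT

A 6-joint arm with a two-finger parallel gripper is mounted at the origin on a cart in front of the work surface, level with it; the furniture and walls round the work are solid. World frame = base frame: x ahead of the robot, y to its left, z up, the work surface at z = 0. Lengths are in mm, angles in degrees, forces in N, time in s.
With the tool pointing down it reaches from about 325 to 900 mm from the base axis. Payload 6.1 kg.
Tool frame: the origin (TCP) lies midway between the tips of the shut fingers; the grasp point (between the pads) lies 19 mm behind it; x points along the fingers, z is the direction in which the jaws open and shut, and the axes are right-handed (so a half turn about x gives the same grasp; the last joint's range is limited). The gripper opens to 87 mm and grips with 3 to 60 N. Pads are 19 mm wide; open, the fingers measure 117 mm over their backs; the gripper's body (75 mm by 190 mm) begins 51 mm behind the grasp point.
Start: joints at [-81.652, 12.628, 87.462, -0, 79.91, -7.225], TCP at [167.784, -602.05, 222.538] pointing down, gripper open.
Joint ranges: [-170.65, 170.65], [-52.31, 119.04], [5.05, 147.46], [-71.25, 251.25], [11.57, 151.72], [-153.62, 153.62]. Speed limits (degrees/s): [147.25, 147.25, 172.46, 180, 180, 180].

INTERFACE

Orientations are given as a 3x3 rotation matrix whose columns are the frame's x, y, z axes.
In Python, from plant import * gives the robot as it stands. The module is installed in compiled form; this text tells all that it offers.
- The arm moves only by the tool play_rows, never from a script. Its argument "series" is one flat list of numbers, 4 for each row, row after row: the shift along the tool's x, y, z in units of 25 mm (1.0 is 25 mm), then the turn about the tool's x in units of 6 degrees (1.0 is 6 degrees). In form: [tx, ty, tz, spin, tx, ty, tz, spin, ...]. A call has 1 to 10 rows; each row shifts and turns the commanded pose from where the row before left it, along the tool's axes as they then stand; what a row does not reach is not made up. A row lasts 1/12 s, in which the tool goes at most 41.7 mm and 7.16 degrees, less where a joint would pass 70% of its speed; a pose out of reach is approached as far as the arm can. A call is refused whole if a number of a shift passes 1 or a number of a turn 1, either way. A call with a gripper value outside its range is refused whole. "gripper" is the finger opening in mm, from 0 to 87, set as the call begins (left out, the last holds). The fingers move at their own pace and stop on an object; "grip_force" is the grip in N (left out, the last holds). Time passes only in rows, so rows that do not move let the fingers close. It gives the time, the measured TCP pose, the force and the opening at its end, in the units of the state.
- state(): the state, without advancing time (a new reading comes with each control period).
- camera(name): name is "side" or "top"; returns a dict with "pixels" (480x640x3 uint8, red, green, blue), "fx", "fy", "cx", "cy" (pixels), "world_from_camera" (4x4, takes a point from camera to world coordinates). Camera axes: x right, y down, z forward; pixel columns grow to the right and rows downward; lengths in mm; the calibration is good to about 2 mm. A picture is of the moment at which its call begins. There is no depth.
- job_done(): hands the job in, once; it reports no verdict.
Trained networks look in a picture, given as the dict that the camera call returned (one of the last four; its "shot" number tells which), for a name from the list of things; names that differ only in an ending like _2 or _b are one class to them, and where a whole thing is asked for, a point or a joint stands for the part that bears it (a point fixed in the world has none). Each returns a list of dicts, best first, with "p" (0 to 1); they miss things now and then, are a little off and sometimes report something else, mostly with a low value. They report only what shows in the picture. A call takes as long as a camera call. They do not tell look-alikes from the thing itself.
- look_for(picture, target): "location" ([x, y, z] in mm, in the coordinates of the camera as it stood for that picture, good to about 4 mm: the middle of the surface that is visible of it).
- place_of(picture, target): "location" ([x, y, z] in mm, in the coordinates of the camera as it stood for that picture, good to about 4 mm: a listed point, or the origin of a listed thing).
The state is a dict: "time": time; "qpos": joint angles; "joint_vel": joint speeds; "effort": joint torques, N m; "tool_pos": TCP position; "ee_rot": TCP orientation; "force": force on the tool from outside, world axes, zero at the start; "torque": the same for the moment, N m; "width": finger opening in mm.
Only numpy, scipy, OpenCV 4.12 (cv2) and the standard library are available. Lean on these libraries where they do the work, as an engineer would, in place of code of your own. Each camera call takes 0.05 s, during which the arm holds its last target. There are 200 camera calls.

## Working session

There is one attempt and no reset: what is moved stays moved. The work goes in short steps, Python scripts to look and compute and a tool call to move; the robot and the scene stay as the last step left them, time stands still between calls to the robot, and variables do not carry over. Pictures are saved under pics/ and viewed, on a budget of 10 in all, crops included, one or two more only if the job needs it, and the job is handed in when it is done.

Besides the shell and the picture viewer there is one more tool, called after ">>>" as name(argument=value, ...), one argument or row to a line, values as JSON. play_rows: Moves the arm, as the interface text tells. Its arguments: {"type":"object","properties":{"series":{"type":"array","items":{"type":"number"}},"gripper":{"type":"number"},"grip_force":{"type":"number"}},"required":["series"]}

```bash
mkdir -p pics
cat > h.py <<'E'
from plant import *
import numpy as np, cv2
def W(pic,p):
    return (np.array(pic["world_from_camera"])@np.append(p,1))[:3]
def px(pic,w):
    c=np.linalg.inv(np.array(pic["world_from_camera"]))@np.append(w,1)
    return (pic["fx"]*c[0]/c[2]+pic["cx"], pic["fy"]*c[1]/c[2]+pic["cy"])
def save(pic,n): cv2.imwrite(f"pics/{n}.png",pic["pixels"][:,:,::-1])
E
python3 - <<'E'
from h import *
np.set_printoptions(precision=1,suppress=True)
for n in("side","top"):
    p=camera(n); save(p,n+"0")
    print(n,np.array(p["world_from_camera"])[:3,3],p["fx"])
    for t in["pot_green","pot_blue","cage_green","cage_green_hinge","cage_green_tab"]:
        for d in place_of(p,t)[:4]:
            w=W(p,d["location"]); print(t,round(d["p"],2),w,np.round(px(p,w)))
s=state();print(s["time"],s["tool_pos"],s["ee_rot"],s["width"])
E
```

```text
side [132.3 782.5 812.1] 551.7577951304224
pot_green 0.59 [617.6 159.9  10. ] [294. 278.]
pot_blue 0.52 [591.8 -22.3  10.1] [353. 235.]
pot_blue 0.24 [611.  171.   -2.7] [293. 287.]
cage_green 0.73 [612.  168.2  -1.9] [294. 285.]
cage_green 0.67 [472.1 423.1  -1.4] [268. 412.]
cage_green_hinge 0.92 [410.3 462.8  10. ] [283. 448.]
cage_green_hinge 0.58 [549.6 206.8  15.3] [308. 305.]
cage_green_tab 0.79 [429.4 367.3 126.2] [310. 355.]
cage_green_tab 0.52 [576.6 114.9 124.7] [324. 231.]
top [ 442.6  140.5 1197.9] 512.5281787486908
pot_green 0.64 [616.4 155.9   8.9] [302. 234.]
pot_blue 0.8 [590.7 -26.1   9.6] [380. 246.]
cage_green 0.93 [614.1 167.9  -2.6] [297. 236.]
cage_green 0.77 [477.7 425.6  -3.7] [186. 292.]
cage_green_hinge 0.81 [407.6 463.2  11.4] [166. 322.]
cage_green_hinge 0.64 [541.4 209.2  10.8] [279. 266.]
cage_green_tab 0.76 [570.7 110.2 126.6] [323. 248.]
cage_green_tab 0.65 [429.1 366.8 126.8] [198. 314.]
0.6 [ 167.8 -602.1  222.6] [[ 0.   1.   0.3]
 [-0.   0.3 -1. ]
 [-1.  -0.   0. ]] 86.7029069165466
```

View pics/side0.png

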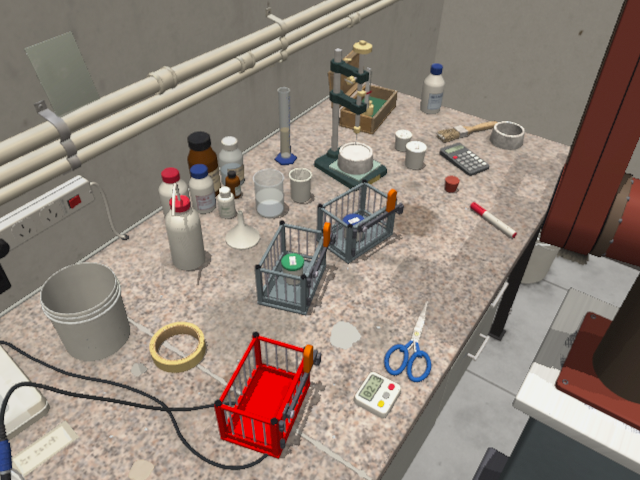

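View pics/top0.png

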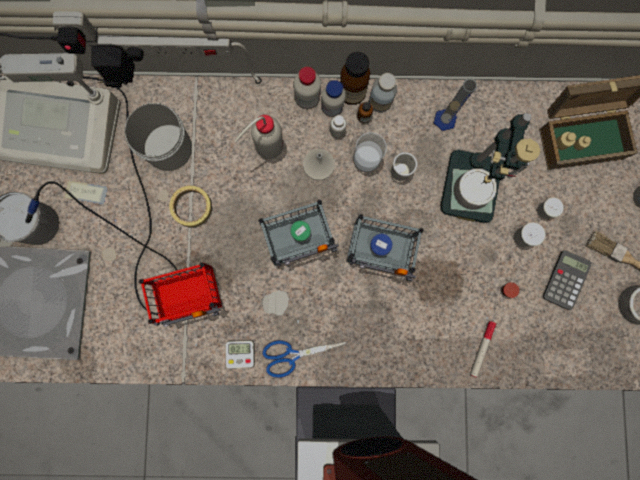

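The top view shows the green cage at about (300,236) with its tab at (322,248). The blue cage is at (385,247) with its tab at (402,271), and the red look-alike is at (180,292). I'll refine the tab position and the cage yaw.

```bash
cat > m.py <<'E'
from h import *
np.set_printoptions(precision=1,suppress=True)
psi=np.radians(19.2);ex=np.array([np.cos(psi),np.sin(psi),0]);ey=np.array([-ex[1],ex[0],0]);C=np.array([613,168.,0])
rays=[];pics={}
for n,uv in(("side",(324,231)),("top",(323,248))):
    p=camera(n);pics[n]=p
    hsv=cv2.cvtColor(p["pixels"],cv2.COLOR_RGB2HSV)
    m=cv2.inRange(hsv,(8,170,120),(20,255,255))
    k,l,st,ce=cv2.connectedComponentsWithStats(m)
    j=min((j for j in range(1,k) if st[j,4]>15),key=lambda j:np.hypot(*(ce[j]-uv)))
    print(n,ce[j],st[j])
    M=np.array(p["world_from_camera"]);d=M[:3,:3]@[(ce[j][0]-p["cx"])/p["fx"],(ce[j][1]-p["cy"])/p["fy"],1]
    rays.append((M[:3,3],d/np.linalg.norm(d)))
    for z in(118,124,130,140): print(z,M[:3,3]+d*(z-M[2,3])/d[2])
    im=cv2.resize(p["pixels"][:,:,::-1].copy(),None,fx=4,fy=4,interpolation=cv2.INTER_CUBIC)
    for z in(0,102):
        q=np.array([px(p,C+a*50*ex+b*72*ey+[0,0,z]) for a,b in((-1,-1),(-1,1),(1,1),(1,-1))])*4+2
        cv2.polylines(im,[q.astype(int)],True,(0,255,255),1)
    u,v=(int(4*t) for t in uv);cv2.imwrite(f"pics/{n}1.png",np.ascontiguousarray(im[v-200:v+300,u-300:u+200]))
A=sum(np.eye(3)-np.outer(d,d) for o,d in rays);b=sum((np.eye(3)-np.outer(d,d))@o for o,d in rays)
print("tri",np.linalg.solve(A,b))
a=cv2.imread("pics/side1.png");b=cv2.imread("pics/top1.png");cv2.imwrite("pics/both1.png",cv2.resize(np.hstack([a,b]),(800,400)))
s=state();print(s["ee_rot"][0],s["ee_rot"][1])
E
python3 m.py
```

```text
side [325.8 232.7] [323 222   7  25 110]
118 [575.7 111.  118. ]
124 [571.9 116.8 124. ]
130 [568.1 122.6 130. ]
140 [561.7 132.3 140. ]
top [322.  247.2] [318 245   9   6  39]
118 [573.1 112.2 118. ]
124 [572.4 112.3 124. ]
130 [571.6 112.5 130. ]
140 [570.4 112.7 140. ]
tri [573.6 112.6 120. ]
[-0.   1.   0.3] [-0.   0.3 -1. ]
```

View pics/both1.png

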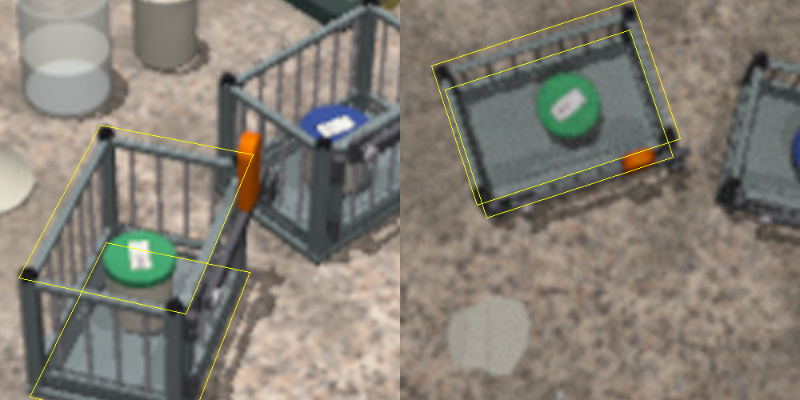

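Triangulation puts the tab at about (573, 112.5), with z near 120 for the visible middle, which agrees with the networks. The cage outline overlay fits to a few mm at a yaw of about 19.3°. First I'll raise the tool and spin it −93.7° so its y and z axes match the cage's y and x.

>>> play_rows(
  series=[-0.2, 0, 0, -1, -0.2, 0, 0, -1, -0.2, 0, 0, -1, -0.2, 0, 0, -1, -0.2, 0, 0, -1, -0.2, 0, 0, -1, -0.2, 0, 0, -1, -0.2, 0, 0, -1, -0.2, 0, 0, -1, -0.2, 0, 0, -1],
  gripper=70,
  grip_force=20,
)

```text
time: 1.53
tool_pos: [167.8, -602.0, 272.8]
ee_rot: [[0.0, 0.244, 0.97], [0.0, 0.97, -0.244], [-1.0, 0.0, 0.0]]
force: [-0.5, -0.0, 0.3]
width: 69.9
```

>>> play_rows(
  series=[0, 0, 0, -1, 0, 0, 0, -1, 0, 0, 0, -1, 0, 0, 0, -1, 0, 0, 0, -1, 0, 0, 0, -0.62, 0, 0, 0, 0],
)

```text
time: 2.12
tool_pos: [167.8, -602.1, 272.6]
ee_rot: [[0.0, -0.333, 0.943], [-0.0, 0.943, 0.333], [-1.0, -0.0, -0.0]]
force: [-0.1, -0.2, -0.6]
width: 69.8
```

>>> play_rows(
  series=[0, 0.4, 0.5, 0, 0, 0.9, 1, 0, 0, 0.9, 1, 0, 0, 0.9, 1, 0, 0, 0.9, 1, 0, 0, 0.9, 1, 0, 0, 0.9, 1, 0, 0, 0.9, 1, 0, 0, 0.9, 1, 0, 0, 0.9, 1, 0],
)

```text
time: 2.95
tool_pos: [322.2, -321.6, 272.8]
ee_rot: [[0.001, -0.328, 0.945], [-0.001, 0.945, 0.328], [-1.0, -0.001, 0.0]]
force: [0.4, -0.6, 0.2]
width: 69.7
```

>>> play_rows(
  series=[0, 0.9, 1, 0, 0, 0.9, 1, 0, 0, 0.9, 1, 0, 0, 0.9, 1, 0, 0, 0.9, 1, 0, 0, 0.9, 1, 0, 0, 0.9, 1, 0, 0, 0.9, 1, 0, 0, 0.4, 0.5, 0, 0, 0, 0, 0],
)

```text
time: 3.78
tool_pos: [460.6, -70.7, 272.7]
ee_rot: [[0.001, -0.332, 0.943], [0.001, 0.943, 0.332], [-1.0, 0.001, 0.001]]
force: [0.7, -0.1, -0.7]
width: 70.0
```

>>> play_rows(
  series=[0, 0.67, 0.83, 0, 0, 0.67, 0.83, 0, 0, 0.67, 0.83, 0, 0, 0.67, 0.83, 0, 0, 0.67, 0.83, 0, 0, 0.67, 0.83, 0, 0, 0.67, 0.83, 0, 0, 0.67, 0.83, 0, 0, 0.06, 0.03, 0, 0, 0, 0, 0],
)

```text
time: 4.62
tool_pos: [572.2, 109.5, 272.1]
ee_rot: [[-0.001, -0.33, 0.944], [-0.001, 0.944, 0.33], [-1.0, -0.0, -0.001]]
force: [0.7, -0.5, 0.1]
width: 69.6
```

>>> play_rows(
  series=[0.7, 0, 0, 0, 0.7, 0, 0, 0, 0.7, 0, 0, 0, 0.7, 0, 0, 0, 0.7, 0, 0, 0, 0.7, 0, 0, 0, 0, 0, 0, 0],
)

```text
time: 5.2
tool_pos: [569.1, 107.5, 163.6]
ee_rot: [[-0.007, -0.328, 0.945], [-0.001, 0.945, 0.328], [-1.0, 0.001, -0.007]]
force: [-1.4, -0.1, -0.7]
width: 70.1
```

Run:
```python
from h import *
np.set_printoptions(precision=1,suppress=True)
for n in("side","top"):
    p=camera(n)
    for t in["cage_green_tab","cage_green_hinge"]:
        for d in place_of(p,t)[:4]: print(n,t,round(d["p"],2),W(p,d["location"]))
    u,v=px(p,[573,112,130]);u=int(u);v=int(v)
    cv2.imwrite(f"pics/{n}2.png",cv2.resize(p["pixels"][v-70:v+70,u-70:u+70,::-1],(400,400),interpolation=cv2.INTER_CUBIC))
cv2.imwrite("pics/both2.png",np.hstack([cv2.imread(f"pics/{n}2.png") for n in("side","top")]))
s=state();print(s["tool_pos"])
```

```text
side cage_green_tab 0.97 [429.7 365.6 120.8]
side cage_green_tab 0.75 [577.5 110.7 126.2]
side cage_green_hinge 0.87 [407.2 465.7  13.2]
side cage_green_hinge 0.83 [547.1 204.5  13.5]
top cage_green_tab 0.76 [428.1 368.6 122.4]
top cage_green_hinge 0.97 [543.5 207.4  10.1]
top cage_green_hinge 0.56 [409.3 467.2  10.8]
[573.1 109.2 169.3]
```

View pics/both2.png

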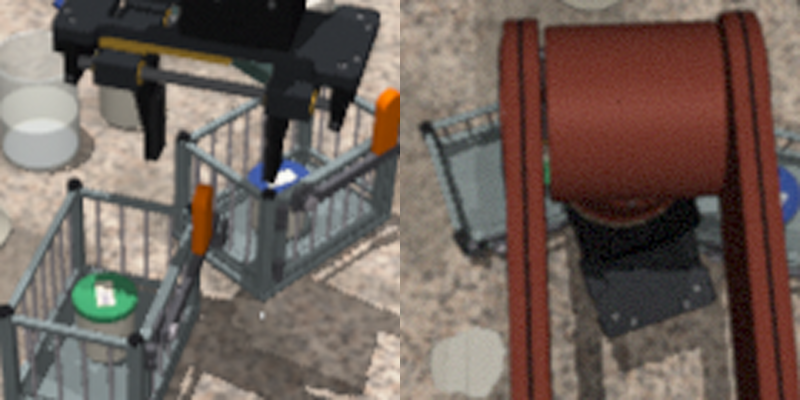

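The side view shows the open fingers straddling the orange tab at (203,220). I'll descend, settle, then close gently.

>>> play_rows(
  series=[0.4, 0.05, 0.04, 0, 0.4, 0.05, 0.03, 0, 0.4, 0, 0, 0, 0.4, 0, 0, 0, 0.4, 0, 0, 0, 0.3, 0, 0, 0, 0, 0, 0, 0, 0, 0, 0, 0, 0, 0, 0, 0],
)

```text
time: 6.25
tool_pos: [573.3, 112.4, 110.3]
ee_rot: [[0.001, -0.33, 0.944], [0.0, 0.944, 0.33], [-1.0, -0.0, 0.001]]
force: [0.1, 0.3, 0.9]
width: 69.8
```

>>> play_rows(
  series=[0, 0, 0, 0, 0, 0, 0, 0, 0, 0, 0, 0, 0, 0, 0, 0, 0, 0, 0, 0, 0, 0, 0, 0],
  gripper=22,
)

```text
time: 6.75
tool_pos: [573.0, 112.5, 110.2]
ee_rot: [[0.0, -0.33, 0.944], [0.0, 0.944, 0.33], [-1.0, -0.0, 0.0]]
force: [0.4, -0.4, 0.8]
width: 38.0
```

```bash
cat > v.py <<'E'
import sys
from h import *
np.set_printoptions(precision=1,suppress=True)
p=camera("side")
for d in place_of(p,"cage_green_tab")[:4]: print(round(d["p"],2),W(p,d["location"]))
u,v=px(p,[573,112,110]);u=int(u);v=int(v)
cv2.imwrite(f"pics/{sys.argv[1]}.png",cv2.resize(p["pixels"][v-70:v+70,u-70:u+70,::-1],(560,560),interpolation=cv2.INTER_CUBIC))
s=state();print(s["time"],s["tool_pos"],s["force"],s["width"])
E
python3 v.py s3
```

```text
0.74 [576.3 113.5 125.4]
0.59 [428.4 367.3 125.3]
6.85 [573.  112.4 110.1] [ 0.1  0.2 -0.8] 30.082427542593635
```

View pics/s3.png

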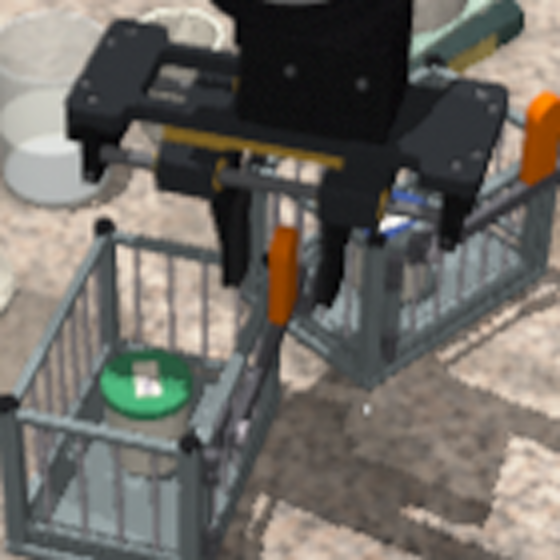

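The tab at (283,275) is centred between the finger tips at (233,285) and (328,300). Closing on it now.

>>> play_rows(
  series=[0, 0, 0, 0, 0, 0, 0, 0, 0, 0, 0, 0, 0, 0, 0, 0, 0, 0, 0, 0, 0, 0, 0, 0, 0, 0, 0, 0],
  gripper=0,
  grip_force=15,
)

```text
time: 7.43
tool_pos: [573.0, 112.4, 110.0]
ee_rot: [[0.0, -0.33, 0.944], [0.0, 0.944, 0.33], [-1.0, 0.0, 0.0]]
force: [0.8, 0.5, 0.3]
width: 10.0
```

The opening reads 10.0 mm, which matches the tab's thickness. Now I'll lift along the bar's arc to about 0.33 rad.

>>> play_rows(
  series=[-0.105, 0.058, 0, 0, -0.103, 0.062, 0, 0, -0.101, 0.065, 0, 0, -0.099, 0.068, 0, 0, -0.097, 0.072, 0, 0, -0.094, 0.075, 0, 0, -0.091, 0.078, 0, 0, -0.088, 0.081, 0, 0, -0.085, 0.084, 0, 0, -0.081, 0.087, 0, 0],
)

```text
time: 8.27
tool_pos: [567.2, 129.4, 134.4]
ee_rot: [[0.001, -0.33, 0.944], [-0.001, 0.944, 0.33], [-1.0, -0.001, 0.001]]
force: [0.7, -4.9, 0.8]
width: 9.7
```

>>> play_rows(
  series=[0, 0, 0, 0, 0, 0, 0, 0],
)

```text
time: 8.43
tool_pos: [567.3, 129.5, 134.4]
ee_rot: [[0.001, -0.331, 0.944], [-0.0, 0.944, 0.331], [-1.0, -0.001, 0.001]]
force: [0.8, -4.9, 3.1]
width: 10.1
```

```bash
python3 v.py s4
```

```text
0.56 [427.8 368.3 127.5]
8.5333 [567.3 129.5 134.4] [ 0.7 -5.1  3.4] 10.068117015307427
```

View pics/s4.png

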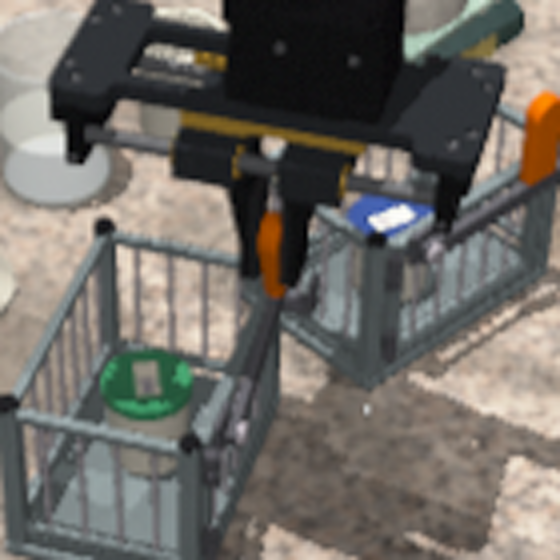

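The view shows the tab raised and tilted between the pads at (272,255), with the bar lifted. I'll swing the gate about the hinge at roughly (545, 208), tool offset 82 mm, at 3° per row.

>>> play_rows(
  series=[0, 0.015, -0.172, 0.5, 0, 0.015, -0.172, 0.5, 0, 0.015, -0.172, 0.5, 0, 0.015, -0.172, 0.5, 0, 0.015, -0.172, 0.5, 0, 0.015, -0.172, 0.5, 0, 0.015, -0.172, 0.5, 0, 0.015, -0.172, 0.5],
)

```text
time: 9.2
tool_pos: [533.2, 127.5, 134.3]
ee_rot: [[0.002, 0.085, 0.996], [0.0, 0.996, -0.085], [-1.0, 0.0, 0.002]]
force: [1.6, -4.7, 2.1]
width: 10.0
```

Run:
```python
from plant import *
import numpy as np
s=state();R=np.array(s["ee_rot"]);d=np.array(s["tool_pos"])-[544.7,208.5,0]
print(s["tool_pos"],R.T@d,s["force"],s["torque"],s["width"],s["qpos"],R[:,2])
```

```text
[533.17425467 127.51252489 134.2688702 ] [-134.31408026  -81.60955514   -4.42174048] [ 1.58069796 -4.69087914  2.06803174] [-0.60653536 -0.4237313  -0.18076405] 9.995583071736206 [5.19995297e+00 6.74141366e+00 1.03994370e+02 1.16679453e-02
 6.91721669e+01 1.00510615e+01] [ 0.99641048 -0.08463895  0.00154867]
```

The gate is following with low forces. Continuing to about 87°.

>>> play_rows(
  series=[0, 0.015, -0.172, 0.5, 0, 0.015, -0.172, 0.5, 0, 0.015, -0.172, 0.5, 0, 0.015, -0.172, 0.5, 0, 0.015, -0.172, 0.5, 0, 0.015, -0.172, 0.5, 0, 0.015, -0.172, 0.5, 0, 0.015, -0.172, 0.5, 0, 0.015, -0.172, 0.5, 0, 0.015, -0.172, 0.5],
)

```text
time: 10.03
tool_pos: [493.7, 144.7, 134.1]
ee_rot: [[0.001, 0.572, 0.82], [0.001, 0.82, -0.572], [-1.0, 0.001, 0.0]]
force: [1.9, -1.8, 1.2]
width: 9.7
```

>>> play_rows(
  series=[0, 0.015, -0.172, 0.5, 0, 0.015, -0.172, 0.5, 0, 0.015, -0.172, 0.5, 0, 0.015, -0.172, 0.5, 0, 0.015, -0.172, 0.5, 0, 0.015, -0.172, 0.5, 0, 0.015, -0.172, 0.5, 0, 0.015, -0.172, 0.5, 0, 0.015, -0.172, 0.5, 0, 0.015, -0.172, 0.5],
)

```text
time: 10.87
tool_pos: [468.4, 179.2, 133.9]
ee_rot: [[0.002, 0.905, 0.425], [0.001, 0.425, -0.905], [-1.0, 0.002, -0.001]]
force: [3.9, -1.3, -0.6]
width: 9.7
```

>>> play_rows(
  series=[0, 0.015, -0.172, 0.5, 0, 0, 0, 0, 0, 0, 0, 0, 0, 0, 0, 0],
)

```text
time: 11.2
tool_pos: [467.0, 182.8, 133.8]
ee_rot: [[0.001, 0.925, 0.381], [0.001, 0.381, -0.925], [-1.0, 0.002, -0.0]]
force: [5.5, 0.2, -2.2]
width: 10.0
```

```bash
python3 v.py s5
```

```text
0.85 [470.3 181.4 148. ]
0.69 [429.  365.2 123.5]
11.3 [467.  182.7 133.8] [ 5.4  0.9 -2.5] 10.008927694040702
```

View pics/s5.png

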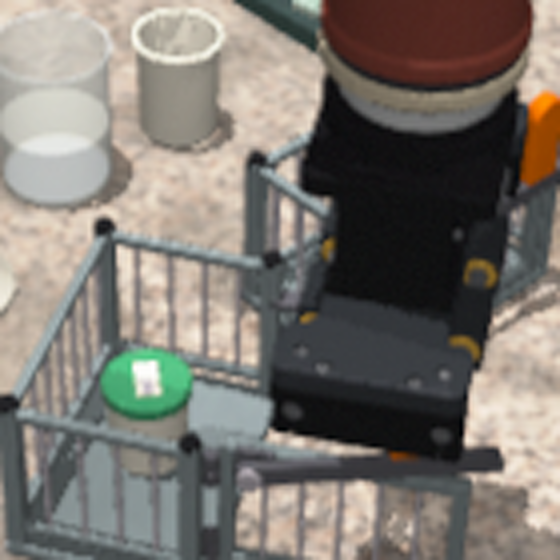

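The gate stands about 87° open, and the raised bar runs from (240,475) to (500,460) in the view. I'll lower the bar back along its arc, then release it.

>>> play_rows(
  series=[0.081, -0.087, 0, 0, 0.085, -0.084, 0, 0, 0.088, -0.081, 0, 0, 0.091, -0.078, 0, 0, 0.094, -0.075, 0, 0, 0.097, -0.072, 0, 0, 0.099, -0.068, 0, 0, 0.101, -0.065, 0, 0, 0.103, -0.062, 0, 0, 0, 0, 0, 0],
)

```text
time: 12.13
tool_pos: [451.4, 176.3, 112.6]
ee_rot: [[0.001, 0.925, 0.38], [0.001, 0.38, -0.925], [-1.0, 0.002, -0.0]]
force: [4.8, 0.6, -2.8]
width: 10.0
```

>>> play_rows(
  series=[0, 0, 0, 0, 0, 0, 0, 0, 0, 0, 0, 0, 0, 0, 0, 0, 0, 0, 0, 0, 0, 0, 0, 0],
  gripper=50,
)

```text
time: 12.63
tool_pos: [450.7, 176.1, 112.6]
ee_rot: [[-0.0, 0.925, 0.379], [-0.0, 0.379, -0.925], [-1.0, -0.0, -0.0]]
force: [0.7, -0.1, -0.9]
width: 42.2
```

>>> play_rows(
  series=[-0.2, 0, 0, 0, -0.4, 0, 0, 0, -0.7, 0, 0, 0, -1, 0, 0, 0, -1, 0, 0, 0, -1, 0, 0, 0, -1, 0, 0, 0, -0.6, 0, 0, 0, 0, 0, 0, 0],
)

```text
time: 13.38
tool_pos: [453.2, 176.6, 265.7]
ee_rot: [[0.008, 0.925, 0.379], [0.002, 0.379, -0.925], [-1.0, 0.008, 0.001]]
force: [-0.0, 1.3, 1.7]
width: 49.8
```

```bash
python3 v.py s6
```

```text
0.93 [428.9 366.7 124.9]
0.8 [454.3 172.7 124.2]
0.21 [611.9 170.7  -2.7]
13.4833 [451.3 176.2 261.1] [ 0.4 -0.1  0.2] 50.29954175318846
```

View pics/s6.png

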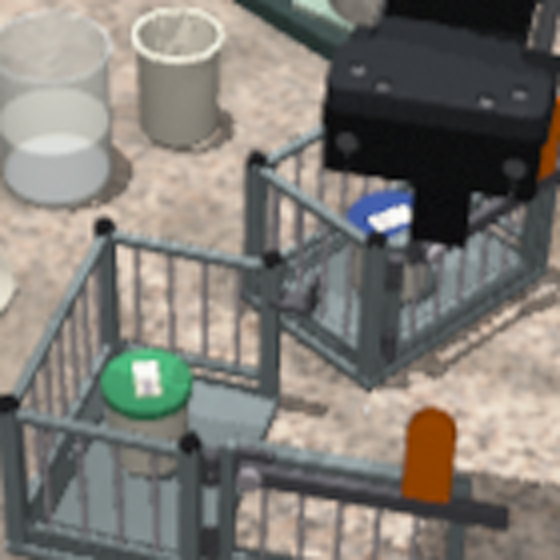

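Run:
```python
from h import *
p=camera("side")
for t in("pot_green","pot_blue"):
    print(t,[(round(d["p"],2),W(p,d["location"]).round()) for d in place_of(p,t)[:2]])
s=state();print(np.abs(s["joint_vel"]).max(),s["force"])
print(job_done())
```

```text
pot_green [(0.75, array([613., 163.,  12.]))]
pot_blue [(0.46, array([593., -25.,   9.]))]
0.40300315393427394 [-0.51168369 -0.1224939  -0.23510419]
the job is handed in; nothing more can be done
None
```

I opened the green pot's cage and handed the job in at about 13.5 s. I gripped the orange tab, lifted the bar about 0.33 rad out of its catch, and swung the gate about 87° open. Then I lowered the bar along its arc, let go and raised the tool clear.

- **Gate and bar:** the last picture shows the gate wide open. The tab reads z = 124 mm, its height when the bar is fully down.
- **Blue cage:** it looked shut and untouched in the last picture, though the gripper hid part of its front. I did not measure its joints.
- **Pots:** both stand upright. The last readings put them within about 6 mm of the first ones, which is about the network's error.
- **Robot:** it was touching nothing, with the measured force under 1 N.

No check failed. In the last side-view check, the network also gave a low-confidence (0.21) false hit for the tab at the cage base, which I ignored.

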